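# Copy a set angle to a second stop with a sliding bevel

### The job

Two angle stops are screwed to the breadboard: the arm of one is clamped at the angle that the prisms need, the arm of the other still swings. Slide the bevel along the fence of the clamped stop until it is pressed home with a steady 8 N or so (never over 18 N), stock flush on the fence and blade flush on the arm, let it lie there and tighten its wing nut fully; then press the locked bevel home in the same way on the other stop, so that its blade swings the loose arm to the same angle within one degree, and leave it lying flush there, still locked, without disturbing the vial, the glue bottle or the brush.

Things in the scene. Friction and masses are not known exactly. Their poses are not given: they have to be found in the camera images.
- breadboard: Dark metal breadboard with a grid of small holes, 360 x 300 mm, 12 mm thick, fixed on the worktop. Origin: centre of its underside; x and y along its 360 and 300 mm sides. The x axes of both fences lie along the board's +y.
- fence_set: Fixed fence bar of the clamped angle stop, steel, 71 x 16 x 10 mm, screwed on the breadboard (its top is 10 mm over the board). Origin: axis of the arm's pivot, on the board. x runs along the fence from the pivot; the bar reaches from x = 9 to 81 mm and y = -13 to +3 mm (slimmer near the pivot). The face to lay the stock on is y = +3 mm, open to +y.
- set_arm: Arm of the clamped stop, fixed steel bar 90 x 12 x 10 mm, slimmer and rounded (3 mm) at the pivot. Origin: pivot axis, on the board (= fence_set). x runs along the arm, turned clockwise (from above) from the fence's x by the set angle, 0.85 to 1.25 rad. The blade goes on its face y = -3 mm. At its outer end a dark clamp, up to 18 mm over the board, bridges it on the side towards the fence.
- fence_loose: Fence bar of the stop whose arm still swings: same shape, size, frame and direction as fence_set. Either stop may be the nearer one.
- loose_arm_hub (a point): Pivot axis of the loose arm, 5 mm over the board; the arm is of the same shape as set_arm but without a clamp. x runs along the arm, the face for the blade is y = -3 mm.
- loose_arm (a joint): Angle of the loose arm from its fence, clockwise seen from above, rad. It stays where it is left (stiff friction, 0.06 N m) and starts 1.5 to 1.75 rad, wider than the set angle.
- bevel: Sliding bevel (about 0.4 kg) lying flat: a stock with blade and wing nut at its pivot. Stock: dark wooden bar with metal ends, 24 mm wide, 30 mm high, from 10 mm behind to 116 mm ahead of the pivot. Origin: pivot axis, at the underside; x runs along the stock from the pivot. The face to lay on the fence is y = 0; the round pivot head (11 mm radius) overhangs it from 12 mm up.
- bevel_stock (a point): Where the stock is best gripped across its 24 mm width: 65 mm from the pivot, mid-width and mid-height (15 mm over its underside; the stock stands well above the 10 mm fences). Axes as bevel. With the stock flush on a fence this point is at y = +15 mm of the fence's frame.
- bevel_blade (a joint): Angle of the blade from the stock, clockwise from above, rad (0: folded). Starts 0.4 to 0.65, smaller than the set angle, stiff friction (0.2 N m). When the stock is slid along the fence towards the fence's +x, from 60 to 100 mm back, the arm swings the blade open; it comes to a hard stop when blade and arm are flush.
- blade_edge (a point): Point on the working edge of the blade, 80 mm from the pivot. Blade: steel strip 108 x 16 mm from the pivot, 3.4 mm thick, 2.6 to 6 mm over the stock's underside. x runs along the blade from the pivot; the working edge is y = 0, in line with the pivot axis, and this point lies on it.
- wing_centre (a point): Centre of the brass wing nut on top of the stock over the pivot: a grip bar 32 mm long (along x), 9 mm wide, 15 mm high, centre 43.5 mm over the stock's underside. It is loose at the start, with its bar 0.7 rad anticlockwise from the stock's x.
- bevel_lock (a joint): Turn of the wing nut, rad, clockwise seen from above: 0 loose, fully tight at the stop at 1.45. Torque grows from 0.08 to about 0.14 N m. Past 1.1 the blade is held against 0.4 N m or more; it holds when left.
- sample_vial: Glass vial, 21 mm across, 52 mm high, standing on the breadboard near a far corner; leave alone. Origin: centre of its underside.
- glue_bottle: White squeeze bottle, 34 x 112 x 34 mm, lying on the worktop left of the board; leave alone. Origin: underside.
- soft_brush: Thin wooden brush, 147 mm long, 10 mm across, lying left of the board; leave alone. Origin: underside of its middle.

How it is judged:
By the outcome, as a careful person would: the job done as asked, in the order asked, and still so for the second after the job is handed in, with the robot touching nothing.
It also fails if it takes over 72 s, if anything falls off the work surface, if the arm or the gripper's body presses on something with over 40 N, if the wrist force passes 120 N, or if a joint passes its speed limit or range.

### The arm

A 7-joint arm with a two-finger parallel gripper is mounted at the origin on a cart in front of the work surface, level with it; the furniture and walls round the work are solid. World frame = base frame: x ahead of the robot, y to its left, z up, the work surface at z = 0. Lengths are in m, angles in rad, forces in N, time in s.
With the tool pointing down it reaches from about 0.35 to 0.9 m from the base axis. Payload 8.1 kg.
Tool frame: the origin (TCP) lies at the centre of the arm's flange, where the gripper is bolted on; the fingertips stand 178 mm ahead of it and the grasp point (between the pads) lies 159 mm ahead of it; z points along the fingers, y is the line along which they close (so a half turn about z gives the same grasp; the last joint's range is limited). The gripper opens to 92 mm and grips with 3 to 60 N. Pads are 19 mm wide; open, the fingers measure 130 mm over their backs; the gripper's body (75 mm by 190 mm) begins 47 mm behind the grasp point.
Start: joints at [-1.234, 0.434, 0.025, 1.573, -0.012, 1.134, -0.075], TCP at [0.266, 0.566, 0.405] pointing down, gripper open.
Joint ranges: [-2.62, 2.62], [-0.44, 2.09], [-1.27, 1.32], [0.08, 2.57], [-1.32, 4.46], [0.12, 2], [-2.74, 2.74]. Speed limits (rad/s): [2.22, 2.22, 3.01, 3.01, 3.14, 3.14, 3.14].

### API

Orientations are given as a rotation vector (axis times angle).
In Python, from cell import arm gives the robot as it stands. The module is installed in compiled form; this text tells all that it offers.
- The arm moves only by the shell command python3 -m inch 'ROWS' [FORCE]. ROWS is text: rows parted by semicolons, each of 5 numbers parted by spaces: the shift along the tool's x, y, z in m, then the turn about the tool's z in rad, then the finger opening in m, from 0 to 0.0918. In form: x y z roll fingers; .... A call has 1 to 5 rows; each row is the pose to reach, as a shift and turn from the pose commanded when the call began, along the tool's axes at that moment; what a row does not reach only later rows make up. A row lasts 1/10 s, in which the tool goes at most 50 mm and 8.59 degrees, less where a joint would pass 70% of its speed; a pose out of reach is approached as far as the arm can. A call with a gripper value outside its range is refused whole. The fingers move at their own pace and stop on an object; FORCE is the grip in N (left out, the last holds). Time passes only in rows, so rows that repeat a pose let the fingers close. It gives the time, the measured TCP pose, the force, the opening and the grip force at its end, in the units of the state.
- arm.observe(): the state, without advancing time (a new reading comes with each control period).
- arm.get_image(name): name is "scene" or "top" or "wrist"; returns the picture (400x640x3 uint8, red, green, blue); there is no depth.
- arm.get_calibration(name): a dict with "intrinsics" (3x3 intrinsics, pixels), "pose" (4x4, takes a point from camera to world coordinates). Camera axes: x right, y up, looking along -z (the intrinsics and any distortion apply to the point x, -y, -z); pixel columns grow to the right and rows downward; lengths in m; the calibration is good to about 2 mm. A picture is of the moment at which its call begins: read the wrist's pose just before it. get_calibration takes no time and is no camera call; for the wrist camera it gives the pose at the moment of the call.
- arm.sign_off(): hands the job in; it is judged then, once.
Trained networks look in the newest picture that a camera, given by its name, has taken for a name from the list of things; names that differ only in an ending like _2 or _b are one class to them, and where a whole thing is asked for, a point or a joint stands for the part that bears it (a point fixed in the world has none). Each returns a list of dicts, best first, with "conf" (0 to 1); they miss things now and then, are a little off and sometimes report something else, mostly with a low value. They report only what shows in the picture. A call takes as long as a camera call.
- arm.look_for(camera, query): "point" ([row, column] in pixels, amid what is visible of it).
- arm.silhouettes(camera, query): "region" (400x640 bool, what is visible of it) and "point" ([row, column] in pixels, amid what is visible of it).
- arm.place_of(camera, query): "point" ([row, column] in pixels: a listed point, or the origin of a listed thing).
The state is a dict: "clock": time; "joints": joint angles; "dq": joint speeds; "joint_efforts": joint torques, N m; "position": TCP position; "ee_rot": TCP orientation; "force": force on the tool from outside, world axes, zero at the start; "ft_torque": the same for the moment, N m; "width": opening from 0.0 (shut) to 1.0 (fully open); "gripper_force": force on a finger pad.
Only numpy, scipy, OpenCV 4.12 (cv2) and the standard library are available. Lean on these libraries where they do the work, as an engineer would, in place of code of your own. Each camera call takes 0.05 s, during which the arm holds its last target. There are 200 camera calls.

## Working session

There is one attempt and no reset: what is moved stays moved. The work goes in short steps, Python scripts to look and compute and a shell command to move; the robot and the scene stay as the last step left them, time stands still between calls to the robot, and variables do not carry over. Pictures are saved under pics/ and viewed, at most 10 in all, crops included, and the job is handed in when it is done.

```bash
mkdir -p pics
cat > h.py <<'E'
import numpy as np, cv2
from scipy.spatial.transform import Rotation as R
from cell import arm
def ray(cam,pt,z):
    c=arm.get_calibration(cam);K=np.array(c["intrinsics"]);P=np.array(c["pose"])
    d=np.linalg.inv(K)@[pt[1],pt[0],1];d=P[:3,:3]@(d*[1,-1,-1]);o=P[:3,3]
    return o+d*(z-o[2])/d[2]
def save(cam,name):
    im=arm.get_image(cam);cv2.imwrite("pics/"+name,cv2.cvtColor(np.asarray(im),cv2.COLOR_RGB2BGR));return im
E
python3 - <<'E'
from h import *
s=arm.observe();print({k:np.round(v,3) for k,v in s.items()})
print(np.round(R.from_rotvec(s["ee_rot"]).as_matrix(),3))
for c in("top","scene"):
    save(c,c+"0.png");k=arm.get_calibration(c);print(c,np.round(k["pose"],2)[:3,3],np.array(k["intrinsics"])[0,0],[x for x in k])
H=dict(breadboard=0,fence_set=.012,set_arm=.012,fence_loose=.012,loose_arm_hub=.017,bevel=.012,bevel_stock=.027,blade_edge=.017,wing_centre=.0555,sample_vial=.012)
for q,z in H.items():
    for c in("top",):
        print(q,c,[(round(r["conf"],2),np.round(r["point"]),np.round(ray(c,r["point"],z)[:2],3)) for r in arm.place_of(c,q)[:2]])
E
```

```text
{'clock': np.float64(0.0), 'joints': array([-1.234,  0.435,  0.025,  1.574, -0.012,  1.134, -0.075]), 'dq': array([-0.001,  0.   ,  0.001, -0.001,  0.001, -0.002, -0.001]), 'joint_efforts': array([-0.0000e+00, -6.6786e+01,  9.8500e-01, -3.1446e+01, -6.1000e-02,
        4.3000e-02,  0.0000e+00]), 'position': array([0.266, 0.565, 0.404]), 'ee_rot': array([-6.850e-01, -3.066e+00,  2.000e-03]), 'force': array([-0.269, -0.48 , -1.309]), 'ft_torque': array([-0.031,  0.029,  0.005]), 'gripper_force': np.float64(0.0), 'width': np.float64(0.999)}
[[-0.905  0.426 -0.001]
 [ 0.426  0.905 -0.001]
 [-0.    -0.002 -1.   ]]
top [0.38 0.02 1.28] 429.4044220391442 ['intrinsics', 'pose']
scene [-0.45 -0.55  1.31] 503.8669691160497 ['intrinsics', 'pose']
breadboard top [(0.79, array([205., 293.]), array([0.581, 0.111])), (0.45, array([197., 208.]), array([0.602, 0.367]))]
fence_set top [(0.6, array([182., 290.]), array([0.649, 0.121]))]
set_arm top [(0.53, array([186., 290.]), array([0.636, 0.121]))]
fence_loose top [(0.48, array([244., 290.]), array([0.463, 0.117]))]
loose_arm_hub top [(0.54, array([246., 290.]), array([0.454, 0.116])), (0.47, array([243., 290.]), array([0.465, 0.115]))]
bevel top []
bevel_stock top [(0.82, array([226., 427.]), array([ 0.517, -0.284]))]
blade_edge top [(0.69, array([225., 442.]), array([ 0.521, -0.331]))]
wing_centre top [(0.4, array([246., 435.]), array([ 0.458, -0.299]))]
sample_vial top [(0.55, array([162., 338.]), array([ 0.712, -0.023]))]
```

View pics/top0.png

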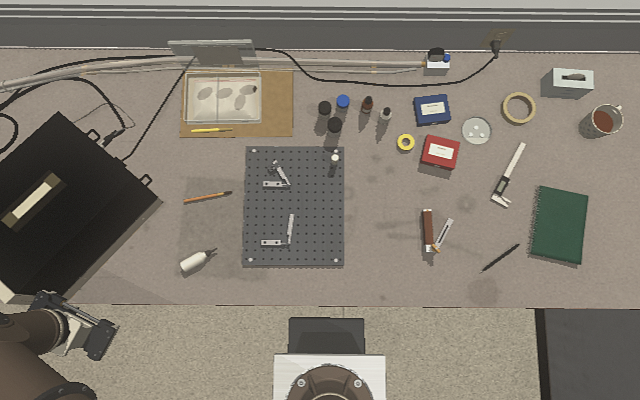

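View pics/scene0.png

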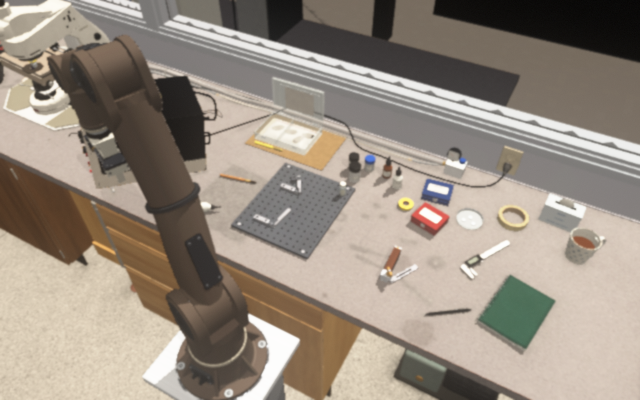

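```bash
cat >> h.py <<'E'
def pose():
    s=arm.observe();return np.array(s["position"]),R.from_rotvec(s["ee_rot"]).as_matrix()
def go(x,y,z,yaw):
    "print tool-axis shift to bring TCP to x,y,z with tool y axis at world angle yaw"
    p,M=pose();d=M.T@(np.array([x,y,z])-p);c=np.arctan2(M[1,1],M[0,1])
    print("shift",np.round(d,4),"roll",round((c-yaw+np.pi)%(2*np.pi)-np.pi,4),"from",np.round(p,4),"yaw",round(c,4))
E
python3 - <<'E'
from h import *
p,M=pose();c=np.array(arm.get_calibration("wrist")["pose"])
print("cam in tool",np.round(M.T@(c[:3,3]-p),3),np.round(M.T@c[:3,:3],2),arm.get_calibration("wrist")["intrinsics"][0][0])
for q,z in dict(bevel=0,bevel_stock=.015,blade_edge=.005,wing_centre=.0435).items():
    print(q,[(round(r["conf"],2),np.round(ray("top",r["point"],z)[:2],3)) for r in arm.place_of("top",q)[:2]])
ps=[]
for r in arm.silhouettes("top","fence_set")[:1]+arm.silhouettes("top","breadboard")[:1]:
    b=cv2.minAreaRect(np.argwhere(r["region"]).astype(np.float32));print([np.round(ray("top",q,.012)[:2],3) for q in cv2.boxPoints(b)])
go(.5,-.29,.40,-1.42)
E
```

```text
cam in tool [0.077 0.    0.02 ] [[-0.    0.96  0.29]
 [ 1.    0.   -0.  ]
 [-0.    0.29 -0.96]] 327.1959185400188
bevel []
bevel_stock [(0.82, array([ 0.519, -0.287]))]
blade_edge [(0.69, array([ 0.523, -0.335]))]
wing_centre [(0.4, array([ 0.459, -0.302]))]
[array([0.654, 0.205]), array([0.632, 0.204]), array([0.633, 0.126]), array([0.654, 0.126])]
[array([0.765, 0.265]), array([0.403, 0.257]), array([ 0.401, -0.041]), array([ 0.763, -0.046])]
shift [-0.5759 -0.6744  0.0047] roll 2.5508 from [0.2662 0.5655 0.4048] yaw 1.1308
```

```bash
python3 -m inch '-0.033 -0.038 0 0.15 0.0918; -0.065 -0.075 0 0.3 0.0918; -0.097 -0.112 0 0.45 0.0918; -0.129 -0.15 0 0.6 0.0918; -0.16 -0.187 0 0.75 0.0918'
python3 - <<'E'
from h import *
go(.5,-.29,.40,-1.42)
E
```

```text
clock: 1.4
position: [0.3315, 0.3261, 0.4049]
ee_rot: [-1.769, -2.596, -0.001]
force: [1.3, -1.2, 1.0]
width: 1.0
gripper_force: 0.0
shift [-0.635  -0.0686  0.0046] roll 1.7946 from [0.3315 0.3261 0.4049] yaw 0.3746
```

```bash
python3 -m inch '-0.049 -0.005 0 0.15 0.0918; -0.098 -0.011 0 0.3 0.0918; -0.147 -0.016 0 0.45 0.0918; -0.196 -0.022 0 0.6 0.0918; -0.245 -0.027 0 0.75 0.0918' >/dev/null
python3 -m inch '-0.039 0.029 0 0.15 0.0918; -0.078 0.059 0 0.3 0.0918; -0.118 0.088 0 0.45 0.0918; -0.157 0.118 0 0.6 0.0918; -0.196 0.147 0 0.75 0.0918' >/dev/null
python3 -m inch '-0.01 0.048 0 0.14 0.0918; -0.02 0.096 0.01 0.28 0.0918; -0.026 0.145 0.03 0.295 0.0918; -0.026 0.145 0.03 0.295 0.0918; -0.026 0.145 0.03 0.295 0.0918'
python3 - <<'E'
from h import *
save("wrist","w1.png")
for q,z in dict(bevel=0,bevel_stock=.015,blade_edge=.005,wing_centre=.0435).items():
    print(q,[(round(r["conf"],2),np.round(r["point"]),np.round(ray("wrist",r["point"],z)[:2],4)) for r in arm.place_of("wrist",q)[:2]])
for r in arm.silhouettes("wrist","bevel_stock")[:1]:
    b=cv2.minAreaRect(np.argwhere(r["region"]).astype(np.float32));print([np.round(ray("wrist",q,.03)[:2],4) for q in cv2.boxPoints(b)])
go(.5,-.29,.37,-1.42)
E
```

```text
clock: 2.9
position: [0.5032, -0.2883, 0.3738]
ee_rot: [3.132, 0.242, -0.003]
force: [-0.1, 1.0, 0.3]
width: 1.005
gripper_force: 0.0
bevel [(0.77, array([215., 323.]), array([ 0.4563, -0.2965]))]
bevel_stock [(0.67, array([164., 317.]), array([ 0.517 , -0.2798]))]
blade_edge [(0.6, array([162., 371.]), array([ 0.5268, -0.3371]))]
wing_centre [(0.8, array([230., 324.]), array([ 0.4559, -0.2974]))]
[array([ 0.5782, -0.2725]), array([ 0.4667, -0.2268]), array([ 0.4273, -0.318 ]), array([ 0.5468, -0.3574])]
shift [-0.0045  0.0038  0.0054] roll 0.0083 from [ 0.5039 -0.2855  0.3754] yaw -1.4117
```

View pics/w1.png

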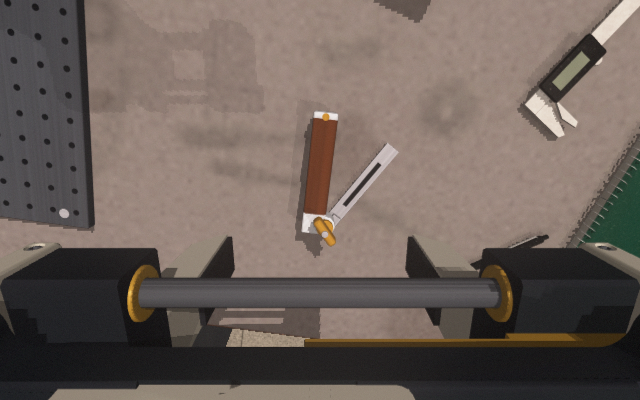

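Run:
```python
from h import *
a,b=ray("wrist",(115,326.5),.03),ray("wrist",(213,316),.03)
l=[ray("wrist",q,.03) for q in((113,315),(230,303))]; r=[ray("wrist",q,.03) for q in((116,338),(208,328))]
f=lambda u,v:np.arctan2(u[1]-v[1],u[0]-v[0])
print(a,b,f(a,b),f(*l),f(*r),l[0]-r[0])
t=f(a,b);u=np.array([np.cos(t),np.sin(t)]);n=np.array([-u[1],u[0]])
o=np.array([.4563,-.2967]);g=o+65*u/1e3+12*n/1e3;print(t,"grip from origin",g, "from end",a[:2]-(116-65)*u/1e3)
go(*g,.25,t-np.pi/2)
```

```text
[ 0.56874471 -0.281339    0.03      ] [ 0.46831449 -0.28678299  0.03      ] 0.05415364959205052 0.04877363557729887 0.06254665292950377 [-0.00073105  0.02238179  0.        ]
0.05415364959205052 grip from origin [ 0.52055519 -0.28119932] from end [ 0.51781947 -0.28409949]
shift [ 0.017  -0.0016  0.1254] roll 0.1049 from [ 0.5039 -0.2855  0.3754] yaw -1.4117
```

```bash
python3 -m inch '0.0157 -0.0005 0.045 0.105 0.06; 0.0157 -0.0005 0.09 0.105 0.06; 0.0157 -0.0005 0.135 0.105 0.06; 0.0157 -0.0005 0.165 0.105 0.06; 0.0157 -0.0005 0.185 0.105 0.06' >/dev/null
python3 -m inch '0 0 0 0 0.06; 0 0 0 0 0.02; 0 0 0 0 0.02; 0 0 0 0 0.015; 0 0 0 0 0.015' 40
python3 - <<'E'
from h import *
go(.5195,-.2825,.19,.054-np.pi/2)
E
```

```text
clock: 4.2
position: [0.5194, -0.284, 0.1908]
ee_rot: [3.14, 0.082, 0.003]
force: [-0.9, 1.1, 0.5]
width: 0.353
gripper_force: 0.0
shift [ 0.0002 -0.0015  0.0008] roll -0.002 from [ 0.5194 -0.284   0.1908] yaw -1.5188
```

```bash
python3 -m inch '0 0 0 0 0.015; 0 0 0 0 0.015; 0 0 0 0 0.015; 0 0 0 0 0.015'
python3 -m inch '0 0 -0.02 0 0.015; 0 0 -0.06 0 0.015; 0 0 -0.1 0 0.015; 0 0 -0.1 0 0.015'
```

```text
clock: 4.6
position: [0.5194, -0.2846, 0.1905]
ee_rot: [3.139, 0.081, 0.002]
force: [-0.2, -1.7, 6.5]
width: 0.257
gripper_force: 40.0
clock: 5.0
position: [0.5198, -0.2852, 0.2939]
ee_rot: [3.138, 0.08, 0.009]
force: [-0.4, -1.1, -4.4]
width: 0.255
gripper_force: 40.0
```

Run:
```python
from h import *
go(.60,.093,.34,0)
```

```text
shift [ 0.0997 -0.3734 -0.0466] roll -1.5196 from [ 0.5198 -0.2852  0.2939] yaw -1.5196
```

```bash
python3 -m inch '0.01 -0.037 -0.02 -0.15 0.015; 0.02 -0.075 -0.03 -0.3 0.015; 0.03 -0.112 -0.047 -0.45 0.015; 0.04 -0.15 -0.047 -0.6 0.015; 0.0498 -0.187 -0.047 -0.75 0.015' >/dev/null
python3 -m inch '0.033 -0.02 0 -0.15 0.015; 0.066 -0.04 0 -0.3 0.015; 0.098 -0.06 0 -0.45 0.015; 0.131 -0.082 0 -0.6 0.015; 0.1638 -0.1026 0 -0.75 0.015' >/dev/null
python3 -m inch '0 0 0 -0.02 0.015; 0 0 0 -0.02 0.015'
python3 - <<'E'
from h import *
save("wrist","w2.png")
for q,z in dict(bevel=.13,bevel_stock=.15,wing_centre=.18,fence_set=.012,set_arm=.012,fence_loose=.012,loose_arm_hub=.017,breadboard=0).items():
    print(q,[(round(r["conf"],2),np.round(r["point"]),np.round(ray("wrist",r["point"],z)[:2],4)) for r in arm.place_of("wrist",q)[:2]])
go(.60,.093,.34,0)
E
```

```text
clock: 6.2
position: [0.5985, 0.0959, 0.3349]
ee_rot: [-2.216, -2.224, 0.004]
force: [0.1, -1.5, -4.4]
width: 0.255
gripper_force: 40.0
bevel [(0.57, array([337., 337.]), array([0.6101, 0.0172]))]
bevel_stock [(0.82, array([258., 318.]), array([0.5974, 0.0861]))]
wing_centre [(0.61, array([260., 320.]), array([0.599 , 0.0999]))]
fence_set [(0.59, array([159., 364.]), array([0.641 , 0.1182]))]
set_arm [(0.56, array([157., 362.]), array([0.6388, 0.1207]))]
fence_loose [(0.59, array([155., 176.]), array([0.4647, 0.123 ]))]
loose_arm_hub [(0.73, array([163., 171.]), array([0.4614, 0.1161]))]
breadboard [(0.9, array([167., 304.]), array([0.584 , 0.1091]))]
shift [-0.001   0.0008 -0.0032] roll 0.0 from [0.5992 0.094  0.3368] yaw 0.0
```

View pics/w2.png

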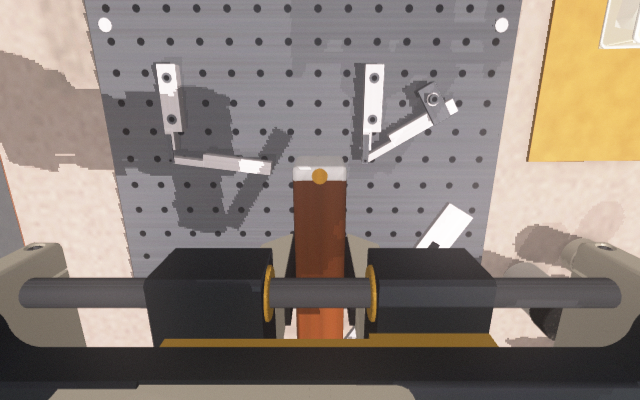

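Run:
```python
import cv2
im=cv2.imread("pics/w2.png")
a=im[55:180,140:285];b=im[55:180,340:485]
cv2.imwrite("pics/w2c.png",cv2.resize(cv2.hconcat([a,b]),None,fx=2.75,fy=2.75,interpolation=cv2.INTER_CUBIC))
```

```text
(no output)
```

View pics/w2c.png

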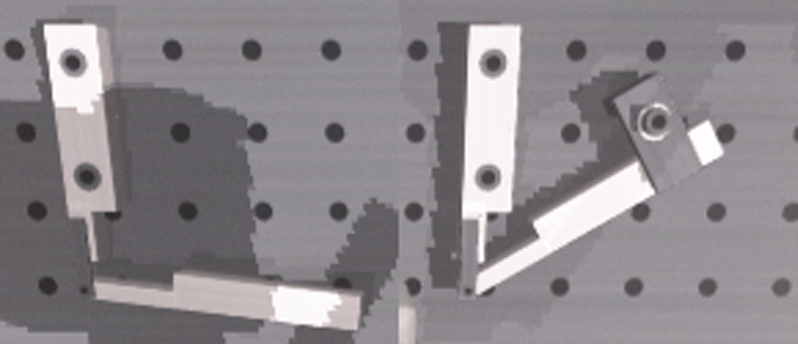

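Run:
```python
from h import *
def c(x,y): return (55+y/2.75,(140+x/2.75) if x<398.75 else 340+(x-398.75)/2.75)
f=lambda x,y:ray("wrist",c(x,y),.022)[:2]
for n,q in dict(setL=[(469,25),(463,212)],setR=[(521,25),(513,212)],looL=[(43,25),(67,212)],looR=[(95,25),(104,212)],arm=[(722,157),(476,293)],larm=[(357,329),(95,298)]).items():
    a,b=map(lambda t:f(*t),q);d=a-b;print(n,np.round(a,4),np.round(b,4),round(np.linalg.norm(d),4),"ang",round(np.arctan2(d[1],d[0]),4))
for t in((467,290),(85,291)): print("pivot",f(*t))
a=np.array(ray("wrist",(25,105),.012));b=np.array(ray("wrist",(25,502),.012));print("screws",a,b)
# stock in hand: top edges z
z=pose()[0][2]-.19+.03
for q in((181,294),(181,346)): print("stock end",ray("wrist",q,z))
```

```text
setL [0.6378 0.201 ] [0.6381 0.1449] 0.0561 ang 1.5754
setR [0.6537 0.201 ] [0.6542 0.1449] 0.0561 ang 1.5803
looL [0.4618 0.2012] [0.4615 0.145 ] 0.0561 ang 1.5655
looR [0.4777 0.2011] [0.4734 0.145 ] 0.0563 ang 1.4958
arm [0.7196 0.162 ] [0.6434 0.1185] 0.0878 ang 0.5184
larm [0.5534 0.1064] [0.467 0.117] 0.0871 ang -0.1217
pivot [0.64036738 0.11950595]
pivot [0.46396141 0.11931664]
screws [0.41895188 0.23275612 0.012     ] [0.75265291 0.23248531 0.012     ]
stock end [0.58798328 0.13748669 0.17677059]
stock end [0.61088574 0.13746793 0.17677059]
```

```bash
python3 -m inch '0 0.013 0.05 0 0.015; 0 0.013 0.09 0 0.015; 0 0.013 0.115 0 0.015; 0 0.013 0.127 0 0.015; 0 0.013 0.13 0 0.015'
python3 -m inch '0 0 0.001 0 0.015; 0 0 0.002 0 0.015; 0 0 0.003 0 0.015; 0 0 0.003 0 0.015'
python3 - <<'E'
from h import *
go(.626,.18,.2025,0);print(arm.observe()["force"])
E
```

```text
clock: 7.15
position: [0.612, 0.0943, 0.2057]
ee_rot: [-2.22, -2.222, 0.002]
force: [0.5, -1.0, -4.3]
width: 0.257
gripper_force: 40.0
clock: 7.55
position: [0.6125, 0.0945, 0.2046]
ee_rot: [2.22, 2.222, 0.002]
force: [0.1, -0.7, -5.2]
width: 0.261
gripper_force: 40.0
shift [0.0855 0.0136 0.0021] roll 0.001 from [0.6125 0.0945 0.2046] yaw 0.001
[ 0.07891502 -0.74486241 -5.20682621]
```

```bash
python3 -m inch '0 0 0.001 0 0.015; 0 0 0.0015 0 0.015; 0 0 0.0015 0 0.015'
python3 -m inch '0 0 0.001 0 0.015; 0 0 0.001 0 0.015'
python3 -m inch '0 0.005 0 0 0.015; 0 0.01 0 0 0.015; 0 0.0125 0 0 0.015; 0 0.0125 0 0 0.015'
```

```text
clock: 7.85
position: [0.6124, 0.0945, 0.2026]
ee_rot: [2.22, 2.222, 0.001]
force: [-0.9, 0.7, -0.2]
width: 0.259
gripper_force: 40.0
clock: 8.05
position: [0.6123, 0.0944, 0.2025]
ee_rot: [-2.22, -2.222, -0.001]
force: [-5.5, 1.2, 11.5]
width: 0.256
gripper_force: 40.0
clock: 8.45
position: [0.6216, 0.0944, 0.2025]
ee_rot: [-2.216, -2.217, 0.008]
force: [-22.2, -0.2, 31.0]
width: 0.256
gripper_force: 40.0
```

```bash
python3 -m inch '0 0 -0.001 0 0.015; 0 0 -0.0015 0 0.015; 0 0 -0.0015 0 0.015'; python3 -c "
from h import *;s=arm.observe();print(s['force'],s['ft_torque'],s['joints'])"
```

```text
clock: 8.75
position: [0.624, 0.0945, 0.2026]
ee_rot: [-2.219, -2.222, 0.003]
force: [-6.8, 0.2, 3.6]
width: 0.26
gripper_force: 40.0
[-6.77361376  0.24998898  3.62298119] [-0.04190477  1.56397554  0.23879319] [-0.45225537  0.67989442  0.32876731  1.76576067 -0.30363557  0.74828195
  0.03474624]
```

```bash
python3 -m inch '0 0.001 -0.0003 0 0.015; 0 0.001 -0.0003 0 0.015'; python3 -m inch '0 0.001 0 0 0.015; 0 0.001 0 0 0.015';python3 -m inch '0 0.001 0 0 0.015; 0 0.001 0 0 0.015'
```

```text
clock: 8.95
position: [0.6244, 0.0945, 0.2026]
ee_rot: [-2.217, -2.221, 0.005]
force: [-9.6, -1.0, 4.2]
width: 0.256
gripper_force: 40.0
clock: 9.15
position: [0.6247, 0.0945, 0.2026]
ee_rot: [-2.216, -2.22, 0.007]
force: [-12.9, -0.1, 8.0]
width: 0.259
gripper_force: 40.0
clock: 9.35
position: [0.6251, 0.0944, 0.2026]
ee_rot: [-2.216, -2.219, 0.009]
force: [-16.1, 0.1, 13.1]
width: 0.256
gripper_force: 40.0
```

```bash
python3 -m inch '0 -0.003 -0.0004 0 0.015; 0 -0.003 -0.0004 0 0.015'; python3 -m inch '0.012 0 0 0 0.015; 0.024 0 0 0 0.015; 0.036 0 0 0 0.015; 0.048 0 0 0 0.015; 0.048 0 0 0 0.015'
```

```text
clock: 9.55
position: [0.6239, 0.0945, 0.2028]
ee_rot: [-2.219, -2.222, 0.003]
force: [-5.9, -0.5, -1.1]
width: 0.257
gripper_force: 40.0
clock: 10.05
position: [0.6238, 0.1413, 0.2026]
ee_rot: [-2.221, -2.222, 0.007]
force: [-8.2, -4.1, -1.2]
width: 0.259
gripper_force: 40.0
```

```bash
python3 -m inch '0.007 -0.0005 0 0 0.015; 0.014 -0.0005 0 0 0.015; 0.02 -0.0005 0 0 0.015; 0.024 -0.0005 0 0 0.015; 0.024 -0.0005 0 0 0.015';  python3 -m inch '0.002 0 0 0 0.015; 0.004 0 0 0 0.015; 0.004 0 0 0 0.015'
```

```text
clock: 10.55
position: [0.6236, 0.1642, 0.2027]
ee_rot: [2.222, 2.22, -0.007]
force: [-7.2, -6.1, -1.8]
width: 0.255
gripper_force: 40.0
clock: 10.85
position: [0.6236, 0.1673, 0.2027]
ee_rot: [2.223, 2.219, -0.009]
force: [-6.2, -9.1, -0.2]
width: 0.257
gripper_force: 40.0
```

```bash
python3 -m inch '0.001 0 0 0 0.015; 0.001 0 0 0 0.015';  python3 -m inch '0.001 0 0 0 0.015; 0.001 0 0 0 0.015'
python3 - <<'E'
from h import *
im=save("wrist","w3.png")
cv2.imwrite("pics/w3c.png",cv2.resize(cv2.imread("pics/w3.png")[120:400,220:520],None,fx=2,fy=2,interpolation=cv2.INTER_CUBIC))
E
```

```text
clock: 11.05
position: [0.6236, 0.168, 0.2026]
ee_rot: [2.223, 2.218, -0.009]
force: [-6.7, -10.0, -0.2]
width: 0.257
gripper_force: 40.0
clock: 11.25
position: [0.6236, 0.1689, 0.2026]
ee_rot: [2.223, 2.218, -0.009]
force: [-6.8, -10.2, 0.6]
width: 0.255
gripper_force: 40.0
```

View pics/w3c.png

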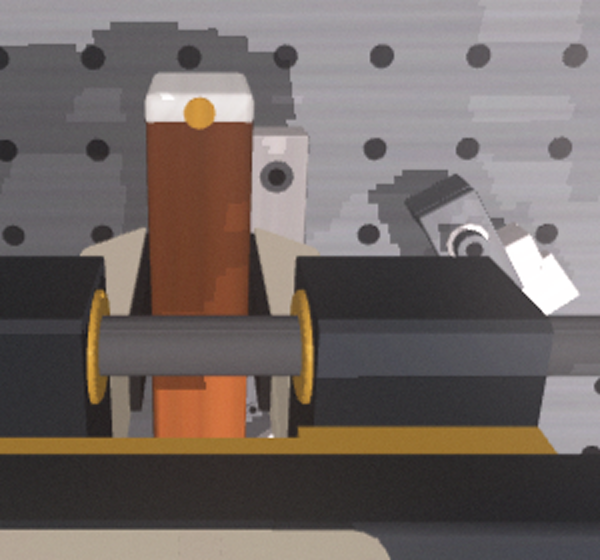

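```bash
for i in 1; do python3 -m inch '0.001 -0.0005 0 0 0.015; 0.002 -0.0005 0 0 0.015; 0.003 -0.0005 0 0 0.015; 0.003 -0.0005 0 0 0.015'; done; python3 -m inch '0.001 0 0 0 0.015; 0.002 0 0 0 0.015; 0.002 0 0 0 0.015'
```

```text
clock: 11.7
position: [0.6234, 0.173, 0.2027]
ee_rot: [2.222, 2.219, -0.006]
force: [-4.1, -7.0, -1.8]
width: 0.259
gripper_force: 40.0
clock: 12.0
position: [0.6234, 0.1749, 0.2027]
ee_rot: [2.223, 2.219, -0.006]
force: [-4.3, -7.3, -2.0]
width: 0.26
gripper_force: 40.0
```

```bash
python3 -m inch '0.001 0 0 0 0.015; 0.002 0 0 0 0.015; 0.002 0 0 0 0.015';python3 -m inch '0.001 0 0 0 0.015; 0.002 0 0 0 0.015; 0.002 0 0 0 0.015';python3 -m inch '0.001 0 0 0 0.015; 0.001 0 0 0 0.015'
```

```text
clock: 12.3
position: [0.6234, 0.1769, 0.2027]
ee_rot: [2.223, 2.219, -0.006]
force: [-4.4, -8.6, -1.9]
width: 0.261
gripper_force: 40.0
clock: 12.6
position: [0.6234, 0.1789, 0.2027]
ee_rot: [2.223, 2.219, -0.006]
force: [-5.0, -7.0, -2.2]
width: 0.256
gripper_force: 40.0
clock: 12.8
position: [0.6234, 0.1799, 0.2027]
ee_rot: [2.223, 2.219, -0.006]
force: [-5.2, -6.6, -2.7]
width: 0.256
gripper_force: 40.0
```

```bash
for i in 1; do python3 -m inch '0.001 0 0 0 0.015; 0.001 0 0 0 0.015'; python3 -m inch '0.001 0 0 0 0.015; 0.001 0 0 0 0.015';  python3 -m inch '0.001 0 0 0 0.015; 0.001 0 0 0 0.015'; done | egrep 'pos|force: \['
```

```text
position: [0.6234, 0.1809, 0.2027]
force: [-4.8, -7.2, -2.4]
position: [0.6234, 0.1818, 0.2026]
force: [-4.4, -7.0, -2.2]
position: [0.6234, 0.1828, 0.2027]
force: [-6.1, -6.5, -1.9]
```

```bash
(python3 -m inch '0.001 0 0 0 0.015; 0.001 0 0 0 0.015'; python3 -m inch '0.001 0 0 0 0.015; 0.001 0 0 0 0.015';  python3 -m inch '0.001 0 0 0 0.015; 0.001 0 0 0 0.015') | egrep 'pos|force: \['
```

```text
position: [0.6234, 0.1838, 0.2027]
force: [-4.9, -8.4, -1.3]
position: [0.6234, 0.184, 0.2027]
force: [-5.1, -9.6, -1.6]
position: [0.6234, 0.1842, 0.2027]
force: [-6.0, -12.0, -0.9]
```

```bash
python3 -m inch '0 0 0 0 0.015; 0 0 0 0 0.015; 0 0 0 0 0.015; 0 0 0 0 0.015; 0 0 0 0 0.015' | egrep 'pos|force: \[';  python3 -m inch '-0.0005 -0.0005 0 0 0.015; -0.0005 -0.0005 0 0 0.03; -0.0005 -0.0005 0 0 0.045; -0.0005 -0.0005 0 0 0.05; -0.0005 -0.0005 0 0 0.05'
python3 - <<'E'
from h import *
go(.626,.119,.012+.038+.178+.05,.7)
for q,z in dict(bevel=.012,bevel_stock=.027,wing_centre=.0555).items():
    print(q,[(round(r["conf"],2),np.round(r["point"]),np.round(ray("top",r["point"],z)[:2],4)) for r in arm.place_of("top",q)[:2]])
E
```

```text
position: [0.6234, 0.1842, 0.2027]
force: [-5.3, -13.4, -0.9]
clock: 15.0
position: [0.6236, 0.1885, 0.2038]
ee_rot: [2.22, 2.223, 0.002]
force: [0.1, 0.1, 0.3]
width: 0.526
gripper_force: 0.0
shift [-0.0695  0.0024 -0.0743] roll -0.6985 from [0.6236 0.1885 0.2038] yaw 0.0015
bevel []
bevel_stock [(0.82, array([226., 427.]), array([ 0.5174, -0.2844]))]
wing_centre [(0.4, array([246., 435.]), array([ 0.458 , -0.2986]))]
```

```bash
python3 -m inch '0 0 -0.04 0 0.05; -0.01 0.003 -0.08 -0.14 0.05; -0.04 0.006 -0.106 -0.28 0.05; -0.0735 0.012 -0.106 -0.42 0.05; -0.0735 0.012 -0.106 -0.56 0.05' >/dev/null; python3 -m inch '0 0 0 -0.14 0.05; 0 0 0 -0.14 0.05; 0 0 0 -0.14 0.05'|egrep pos
python3 - <<'E'
from h import *
save("wrist","w4.png")
for q,z in dict(bevel=.012,bevel_stock=.027,blade_edge=.018,wing_centre=.0555,fence_set=.012,set_arm=.012).items():
    print(q,[(round(r["conf"],2),np.round(r["point"]),np.round(ray("wrist",r["point"],z)[:2],4)) for r in arm.place_of("wrist",q)[:2]])
go(.6355,.115,.31,.7)
E
```

```text
position: [0.6352, 0.1145, 0.3094]
bevel [(0.63, array([188., 318.]), array([0.6313, 0.1176]))]
bevel_stock [(0.66, array([127., 362.]), array([0.6237, 0.18  ]))]
blade_edge [(0.72, array([203., 410.]), array([0.7007, 0.1596]))]
wing_centre [(0.83, array([201., 322.]), array([0.6332, 0.1201]))]
fence_set [(0.78, array([191., 327.]), array([0.6389, 0.1201]))]
set_arm [(0.97, array([189., 329.]), array([0.6398, 0.1228]))]
shift [ 0.      0.0004 -0.0007] roll 0.0005 from [0.6352 0.1147 0.3093] yaw 0.7005
```

View pics/w4.png

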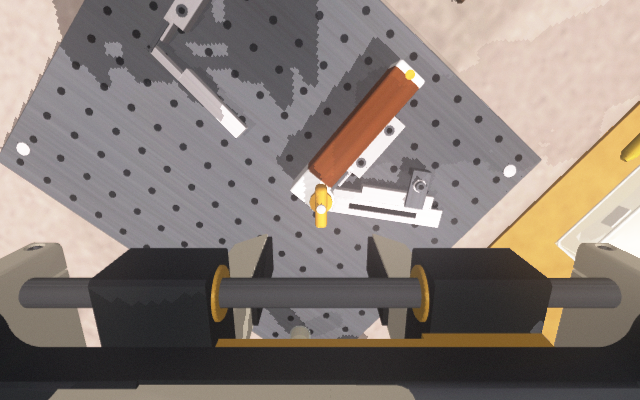

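```bash
python3 -m inch '0.003 0.0005 0.03 0 0.04; 0.003 0.0005 0.055 0 0.04; 0.003 0.0005 0.07 0 0.03; 0.003 0.0005 0.0795 0 0.025; 0.003 0.0005 0.0795 0 0.025' 25; python3 -m inch '0 0 0 0 0.02; 0 0 0 0 0.01; 0 0 0 0 0.005; 0 0 0 0 0.005; 0 0 0 0 0.005'; python3 -c "
from h import *;s=arm.observe();print(s['force'],s['ft_torque'],s['joints'][6])"
```

```text
clock: 16.8
position: [0.6335, 0.1169, 0.2289]
ee_rot: [-1.324, -2.848, 0.002]
force: [-0.1, 0.7, -0.3]
width: 0.279
gripper_force: 0.0
clock: 17.3
position: [0.6341, 0.117, 0.2309]
ee_rot: [1.323, 2.848, 0.002]
force: [-1.1, -0.7, 6.5]
width: 0.095
gripper_force: 25.0
[-1.14589557 -0.71215863  6.51253872] [-0.11668756  0.26056136 -0.06767219] 0.5674352752837888
```

```bash
python3 -m inch '0 0 -0.001 0 0.005; 0 0 -0.0015 0.1 0.005; 0 0 -0.0015 0.22 0.005; 0 0 -0.0015 0.35 0.005; 0 0 -0.0015 0.48 0.005'; python3 -c "
from h import *;s=arm.observe();print(s['force'],s['ft_torque'],pose()[1][:,1])"; python3 -m inch '0 0 0 0.12 0.005; 0 0 0 0.24 0.005; 0 0 0 0.36 0.005; 0 0 0 0.48 0.005; 0 0 0 0.6 0.005'; python3 -c "
from h import *;s=arm.observe();print(s['force'],s['ft_torque']);go(.634,.117,.23,-.75)"
```

```text
clock: 17.8
position: [0.6335, 0.1169, 0.2311]
ee_rot: [-1.969, -2.447, 0.001]
force: [1.1, 0.4, -3.0]
width: 0.096
gripper_force: 25.0
[ 1.07778481  0.40109632 -3.01866469] [-0.19712285 -0.14923866  0.06723319] [ 9.76832199e-01  2.14006037e-01 -5.20985396e-04]
clock: 18.3
position: [0.6336, 0.1169, 0.2311]
ee_rot: [2.604, 1.757, -0.001]
force: [2.0, -0.8, -3.3]
width: 0.092
gripper_force: 25.0
[ 2.01894306 -0.80559764 -3.29612148] [-0.32626549 -0.20715161  0.10655554]
shift [0.0003 0.0003 0.0011] roll 0.3661 from [0.6336 0.1169 0.2311] yaw -0.3839
```

```bash
python3 -m inch '0 0 0.0007 0.1 0.005; 0 0 0.0007 0.2 0.005; 0 0 0.0007 0.3 0.005; 0 0 0.0007 0.36 0.005; 0 0 0.0007 0.36 0.005'|egrep 'pos|force: \['; python3 -c "
from h import *;s=arm.observe();print(s['ft_torque']);go(.634,.117,.23,-.75)"; python3 -m inch '0 0 0 0.03 0.005; 0 0 0 0.06 0.005; 0 0 0 0.06 0.005'; python3 -c "
from h import *;s=arm.observe();print(s['ft_torque']);go(.634,.117,.23,-.75)"
```

```text
position: [0.6338, 0.1168, 0.2309]
force: [0.4, -2.2, 3.3]
[-0.53781237  0.13379502  0.00926288]
shift [ 0.0003 -0.      0.0009] roll 0.01 from [0.6338 0.1168 0.2309] yaw -0.74
clock: 19.1
position: [0.6338, 0.1167, 0.2309]
ee_rot: [2.911, 1.181, 0.0]
force: [-0.3, -3.6, 4.9]
width: 0.092
gripper_force: 25.3
[-0.81429184  0.14354688  0.35853168]
shift [ 0.0003 -0.0001  0.0009] roll -0.0499 from [0.6338 0.1167 0.2309] yaw -0.7999
```

```bash
python3 -m inch '0 0 0 0 0.02; 0 0 0 0 0.03; 0 0 0 0 0.035; 0 0 -0.02 0 0.035; 0 0 -0.06 0 0.05' |egrep 'pos|force: \['; python3 -m inch '0 0 -0.03 -0.14 0.05; 0 0 -0.03 -0.28 0.05; 0 0 -0.03 -0.42 0.05; 0 0 -0.03 -0.56 0.05; 0 0 -0.03 -0.7 0.05' |egrep 'pos|force: \['
python3 - <<'E'
from h import *
save("wrist","w5.png")
for q,z in dict(bevel=.012,bevel_stock=.027,blade_edge=.018,wing_centre=.0555,fence_set=.012,set_arm=.012).items():
    print(q,[(round(r["conf"],2),np.round(r["point"]),np.round(ray("wrist",r["point"],z)[:2],4)) for r in arm.place_of("wrist",q)[:2]])
go(.6236,.181,.2035,0)
E
```

```text
position: [0.6323, 0.1176, 0.2884]
force: [0.4, 0.7, 0.6]
position: [0.6335, 0.1174, 0.3206]
force: [-0.1, 0.6, 0.3]
bevel [(0.97, array([189., 319.]), array([0.6328, 0.1177]))]
bevel_stock [(0.6, array([121., 297.]), array([0.6215, 0.1807]))]
blade_edge [(0.95, array([138., 394.]), array([0.7017, 0.1579]))]
wing_centre [(0.98, array([206., 321.]), array([0.6344, 0.1152])), (0.32, array([182., 325.]), array([0.6398, 0.1344]))]
fence_set [(0.94, array([186., 327.]), array([0.6403, 0.1201]))]
set_arm [(0.94, array([187., 322.]), array([0.6359, 0.1192]))]
shift [ 0.0625 -0.0165  0.1171] roll -0.1014 from [0.6337 0.1172 0.3206] yaw -0.1014
```

View pics/w5.png

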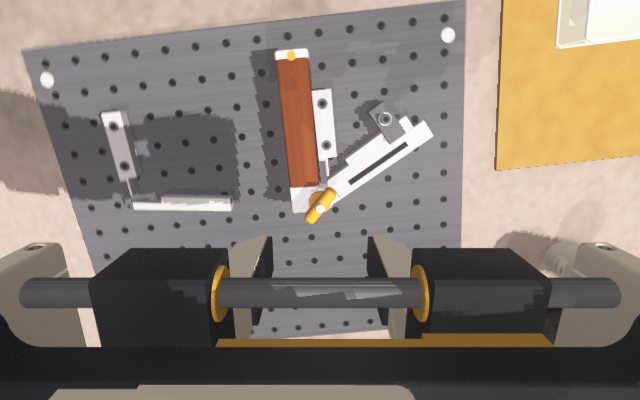

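```bash
python3 -m inch '0.04 -0.01 0 -0.1014 0.05; 0.0625 -0.0165 0.04 -0.1014 0.05; 0.0625 -0.0165 0.08 -0.1014 0.05; 0.0625 -0.0165 0.105 -0.1014 0.05; 0.0625 -0.0165 0.116 -0.1014 0.05' 40|egrep 'pos|force: \['; python3 -m inch '0 0 0 0 0.05; 0 0 0 0 0.03; 0 0 0 0 0.02; 0 0 0 0 0.015; 0 0 0 0 0.015'; python3 -m inch '0 0 0 0 0.015; 0 0 0 0 0.015; 0 0 0 0 0.015'; python3 -c "
from h import *;go(.6236,.181,.203,0)"
```

```text
position: [0.6223, 0.1811, 0.2019]
force: [0.0, -0.2, -0.4]
clock: 21.45
position: [0.6229, 0.1809, 0.2057]
ee_rot: [-2.218, -2.223, 0.001]
force: [0.6, -1.0, 8.2]
width: 0.256
gripper_force: 40.0
clock: 21.75
position: [0.6229, 0.1809, 0.2057]
ee_rot: [-2.218, -2.223, 0.0]
force: [-4.3, -0.1, 8.5]
width: 0.257
gripper_force: 39.9
shift [0.0001 0.0007 0.0027] roll 0.0019 from [0.6229 0.1809 0.2057] yaw 0.0019
```

```bash
python3 -m inch '-0.005 -0.001 -0.002 0 0.015; -0.015 -0.003 -0.003 0 0.015; -0.02 -0.005 -0.02 0 0.015; -0.02 -0.005 -0.045 0 0.015; -0.02 -0.005 -0.07 0 0.015'|egrep 'pos|force: \['; python3 -m inch '-0.014 -0.036 0 0 0.015; -0.028 -0.072 0 0 0.015; -0.042 -0.108 0 0 0.015; -0.056 -0.144 0 0 0.015; -0.07 -0.18 0 0 0.015'|egrep 'pos|force: \['; python3 -m inch '0 0 0.03 0 0.015; 0 0 0.05 0 0.015; 0 0 0.06 0 0.015; 0 0 0.06 0 0.015'|egrep 'pos|force: \['
python3 - <<'E'
from h import *
go(.437,.091,.2057,0)
E
```

```text
position: [0.6183, 0.1595, 0.2762]
force: [0.8, 0.3, -3.7]
position: [0.4372, 0.0891, 0.2757]
force: [0.0, 0.1, -4.0]
position: [0.4386, 0.0899, 0.2145]
force: [0.2, -0.4, -4.3]
shift [ 0.0011 -0.0016  0.0088] roll 0.0015 from [0.4386 0.0899 0.2145] yaw 0.0015
```

```bash
python3 -m inch '0 0 0.004 0 0.015; 0 0 0.0075 0 0.015; 0 0 0.0075 0 0.015'|egrep 'pos|force: \['; python3 -m inch '0 0 0.0008 0 0.015; 0 0 0.0008 0 0.015'|egrep 'pos|force: \[';python3 -m inch '0 0 0.0008 0 0.015; 0 0 0.0008 0 0.015'|egrep 'pos|force: \['
```

```text
position: [0.4389, 0.0905, 0.2073]
force: [0.7, -0.2, -4.7]
position: [0.4387, 0.0905, 0.2066]
force: [0.1, -0.2, -5.6]
position: [0.4388, 0.0905, 0.2057]
force: [-0.4, 0.2, -3.5]
```

```bash
python3 -m inch '0 0 0.0004 0 0.015; 0 0 0.0004 0 0.015'|egrep 'pos|force: \['; python3 -m inch '0 0.003 0 0 0.015; 0 0.006 0 0 0.015; 0 0.007 0 0 0.015; 0 0.007 0 0 0.015'|egrep 'pos|force: \[';python3 -m inch '0 0.001 0 0 0.015; 0 0.001 0 0 0.015'|egrep 'pos|force: \['
```

```text
position: [0.4387, 0.0905, 0.2056]
force: [-2.8, 0.0, 4.5]
position: [0.4412, 0.0904, 0.2055]
force: [-22.7, 0.8, 39.1]
position: [0.4415, 0.0903, 0.2055]
force: [-26.2, 0.8, 44.3]
```

```bash
python3 -m inch '0 -0.002 -0.0015 0 0.015; 0 -0.002 -0.0025 0 0.015; 0 -0.002 -0.0025 0 0.015'|egrep 'pos|force: \['; python3 -c "
from h import *;s=arm.observe();print(s['force'],s['ft_torque'],s['ee_rot'])"
```

```text
position: [0.4451, 0.0905, 0.2078]
force: [-0.7, 0.6, -4.8]
[-0.7075002   0.58255628 -4.8283934 ] [0.07238076 0.05166265 0.01526432] [2.21834358e+00 2.22342005e+00 1.24662420e-03]
```

```bash
python3 -m inch '0 0.001 0.0005 0 0.015; 0 0.002 0.0008 0 0.015; 0 0.002 0.0008 0 0.015'|egrep 'pos|force: \['; python3 -m inch '0 0.001 0 0 0.015; 0 0.001 0 0 0.015'|egrep 'pos|force: \[';python3 -m inch '0 0.001 0 0 0.015; 0 0.001 0 0 0.015'|egrep 'pos|force: \['
```

```text
position: [0.447, 0.0904, 0.2068]
force: [-0.1, 0.4, -5.4]
position: [0.4477, 0.0904, 0.2068]
force: [-0.8, -0.3, -4.7]
position: [0.4482, 0.0904, 0.2068]
force: [-3.1, -0.6, -2.9]
```

```bash
python3 -m inch '0 0.0005 0.0007 0 0.015; 0 0.0005 0.0007 0 0.015'|egrep 'pos|force: \['; python3 -m inch '0.012 0 0 0 0.015; 0.024 0 0 0 0.015; 0.036 0 0 0 0.015; 0.048 0 0 0 0.015; 0.048 0 0 0 0.015'|egrep 'pos|force: \['
```

```text
position: [0.4484, 0.0904, 0.206]
force: [-4.4, -0.2, -2.0]
position: [0.4483, 0.1398, 0.2058]
force: [-5.3, 2.2, -5.3]
```

```bash
python3 -m inch '0.007 0 0.0003 0 0.015; 0.014 0 0.0003 0 0.015; 0.021 0 0.0003 0 0.015; 0.024 0 0.0003 0 0.015; 0.024 0 0.0003 0 0.015'|egrep 'pos|force: \['; python3 -m inch '0.003 0 0 0 0.015; 0.006 0 0 0 0.015; 0.008 0 0 0 0.015; 0.008 0 0 0 0.015'|egrep 'pos|force: \['; python3 -m inch '0.002 0 0 0 0.015; 0.004 0 0 0 0.015; 0.004 0 0 0 0.015'|egrep 'pos|force: \['
```

```text
position: [0.4481, 0.1611, 0.2056]
force: [-6.7, -4.6, -2.1]
position: [0.4482, 0.1686, 0.2057]
force: [-6.7, -6.8, -1.0]
position: [0.4482, 0.1725, 0.2056]
force: [-5.2, -6.7, -0.1]
```

```bash
(python3 -m inch '0.002 0 -0.0002 0 0.015; 0.004 0 -0.0002 0 0.015; 0.004 0 -0.0002 0 0.015'; python3 -m inch '0.001 0 0 0 0.015; 0.002 0 0 0 0.015; 0.002 0 0 0 0.015'; python3 -m inch '0.001 0 0 0 0.015; 0.001 0 0 0 0.015')|egrep 'clock|pos|force: \['
```

```text
clock: 27.85
position: [0.4482, 0.1773, 0.2057]
force: [-4.9, -3.3, -4.3]
clock: 28.15
position: [0.4482, 0.1792, 0.2057]
force: [-3.3, -2.8, -5.0]
clock: 28.35
position: [0.4482, 0.1802, 0.2057]
force: [-4.2, -3.4, -5.0]
```

```bash
(python3 -m inch '0.001 0 0.0002 0 0.015; 0.001 0 0.0002 0 0.015'; python3 -m inch '0.001 0 0 0 0.015; 0.001 0 0 0 0.015'; python3 -m inch '0.001 0 0 0 0.015; 0.001 0 0 0 0.015')|egrep 'clock|pos|force: \['
```

```text
clock: 28.55
position: [0.4483, 0.1805, 0.2057]
force: [-5.4, -6.6, -1.0]
clock: 28.75
position: [0.4483, 0.1812, 0.2056]
force: [-5.5, -7.6, 0.2]
clock: 28.95
position: [0.4483, 0.1813, 0.2056]
force: [-5.6, -11.3, 2.0]
```

```bash
python3 -m inch '0.0003 0 -0.0002 0 0.015; 0.0003 0 -0.0002 0 0.015; 0.0003 0 -0.0002 0 0.015; 0.0003 0 -0.0002 0 0.015; 0.0003 0 -0.0002 0 0.015' | egrep 'pos|force: \[';  python3 -m inch '0 0 0 0 0.015; 0 0 0 0 0.03; 0 0 0 0 0.045; 0 0 0 0 0.05; 0 0 0 0 0.05'|egrep 'pos|force: \['; python3 -m inch '0 0 -0.03 0 0.05; -0.02 0 -0.06 0 0.05; -0.05 0 -0.09 0 0.05; -0.065 0.02 -0.11 0 0.05; -0.065 0.02 -0.11 0 0.05'|egrep 'pos|force: \['
python3 - <<'E'
from h import *
save("wrist","w6.png")
for q,z in dict(bevel=.012,bevel_stock=.027,blade_edge=.018,wing_centre=.0555,fence_loose=.012,loose_arm_hub=.017).items():
    print(q,[(round(r["conf"],2),np.round(r["point"]),np.round(ray("wrist",r["point"],z)[:2],4)) for r in arm.place_of("wrist",q)[:2]])
im=cv2.imread("pics/w6.png")[20:260,160:480]
cv2.imwrite("pics/w6c.png",cv2.resize(im,None,fx=2.5,fy=2.5,interpolation=cv2.INTER_CUBIC))
E
```

```text
position: [0.4483, 0.1815, 0.2057]
force: [-5.4, -12.1, -0.7]
position: [0.4496, 0.1851, 0.2065]
force: [0.8, 0.2, 0.1]
position: [0.472, 0.1178, 0.3194]
force: [1.3, -0.5, 0.3]
bevel [(0.78, array([192., 301.]), array([0.4532, 0.119 ]))]
bevel_stock [(0.85, array([118., 286.]), array([0.4417, 0.1852])), (0.63, array([206., 300.]), array([0.4521, 0.1112]))]
blade_edge [(0.82, array([146., 381.]), array([0.5201, 0.1612]))]
wing_centre [(0.91, array([205., 301.]), array([0.4537, 0.1207]))]
fence_loose [(0.92, array([184., 308.]), array([0.4576, 0.127 ]))]
loose_arm_hub [(0.75, array([189., 306.]), array([0.4564, 0.1237]))]
```

View pics/w6c.png

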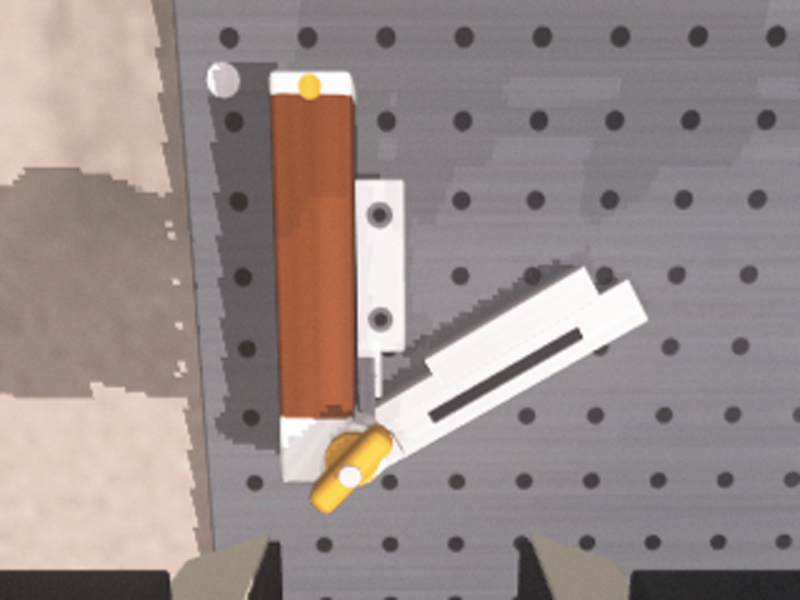

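```bash
python3 -c "
from cell import arm
print(arm.sign_off())"
```

```text
the job is handed in; nothing more can be done
None
```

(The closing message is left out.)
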